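Index the swivel cradle to the red mark, lock it and load the knife blank

ROBOT

A 6-joint arm with a two-finger parallel gripper is mounted at the origin on the work surface. World frame = base frame: x ahead of the robot, y to its left, z up, the work surface at z = 0. Lengths are in m, angles in rad, forces in N, time in s.
With the tool pointing down it reaches from about 0.25 to 0.775 m from the base axis. Payload 8.9 kg.
Tool frame: the origin (TCP) lies on the centre line of the jaws, within the pads' length; the fingertips stand 25 mm ahead of it and the grasp point (between the pads) lies 6 mm ahead of it (ctrl.tips_ahead is the distance from the TCP to the fingertips, in m); z points along the fingers, x is the direction in which the jaws open and shut, and the axes are right-handed (so a half turn about z gives the same grasp; the last joint's range is limited). The gripper opens to 85 mm and grips with 20 to 120 N. Pads are 22 mm wide; open, the fingers measure 114 mm over their backs; the gripper's body (76 mm by 85 mm) begins 54 mm behind the grasp point. The pads swing forward as they close: fully open they stand 13 mm farther back than shut.
Start: joints at [-0.139, 0.291, -0.153, 1.127, 0, 1.431], TCP at [0.525, 0, 0.256] pointing down, gripper open.
Joint ranges: [-2.52, 2.52], [-0.91, 1.74], [-1.3, 1.37], [-1.96, 2.02], [-1.52, 1.47], [-3.14, 3.14]. Speed limits (rad/s): [2.22, 2.22, 2.79, 3.14, 3.14, 3.14].

INTERFACE

Orientations are given as a unit quaternion [x, y, z, w].
In Python, from bench import ctrl, eoat, planner, camera, ticket, read_time, read_joint_pos, read_qd, read_joint_efforts, read_tool_pos, read_tool_rot, read_contact_force, read_moment, read_finger_gap gives the robot as it stands. Calls block until the motion is done:
- ctrl.movep(position, orientation): joint-space move of the TCP to a pose.
- ctrl.movel(position, max_speed=0.15, rotation=None): straight line of the TCP; rotation=None keeps the orientation; max_speed is the mean speed in m/s.
- ctrl.move_joints(angles): joint-space move.
- eoat.move_gripper(opening, grip_force=None): opening from 0.0 (shut) to 1.0 (fully open); grip_force is the grip in N (None keeps the last); returns when the fingers have stopped.
- ctrl.hold(seconds).
- planner.inverse_kinematics(position, orientation): joint angles nearest the present ones, or None.
- camera(name): name is "scene" or "side" or "wrist"; returns a dict with "pixels" (420x560x3 uint8, red, green, blue), "intrinsics" (3x3 intrinsics, pixels), "k1" (the pictures are not rectified: a ray, as slopes to the right and down, at radius r is drawn at 1 + k1 r^2 times it, then the intrinsics apply), "R" (3x3) and "t" (3): a world point X has camera coordinates R X + t; the wrist camera has in their place "mount" (4x4, takes a point from camera to tool coordinates, whose origin is the TCP and whose axes are the tool frame's). Camera axes: x right, y down, z forward; pixel columns grow to the right and rows downward; lengths in m; the calibration is good to about 2 mm. A picture is of the moment at which its call begins: read the wrist's pose just before it. There is no depth.
A pose or a line that the arm cannot do raises ctrl.PlanningError and nothing moves.
- ticket.job_done(): hands the job in, once; it reports no verdict.
Readings, each from a call of its own:
- read_time(): time.
- read_joint_pos(): joint angles.
- read_qd(): joint speeds.
- read_joint_efforts(): joint torques, N m.
- read_tool_pos(): TCP position.
- read_tool_rot(): TCP orientation.
- read_contact_force(): force on the tool from outside, world axes, zero at the start.
- read_moment(): the same for the moment, N m.
- read_finger_gap(): opening from 0.0 (shut) to 1.0 (fully open).
Only numpy, scipy, OpenCV 4.12 (cv2) and the standard library are available. Lean on these libraries where they do the work, as an engineer would, in place of code of your own. Each camera call takes 0.05 s, during which the arm holds its last target. There are 200 camera calls.

TASK

Swing the blue swivel cradle round counter-clockwise by its wooden handle, click by click, until its yellow pointer stands at the red mark, and then push the red-knobbed lever fully upright to lock the base. After that, lay the steel knife blank flat and lengthwise on the sloping cradle, square end down against the foot stop and point uphill, without dropping it, let go, and leave the copper-coloured bar, the hammer and the jar where they are.

Things in the scene. Friction and masses are not known exactly. Their poses are not given: they have to be found in the camera images.
- swivel_base: Blue round base plate, 216 mm across, 20 mm high, fixed to the bench. Origin on the swivel axis at bench height, z up, x roughly away from the robot (yaw varies). On its rim white ticks every 15 degrees, and a broad red mark at +45 degrees (all angles here: about the axis, counter-clockwise from its x axis, from above).
- swivel (a joint): Turntable angle, rad, counter-clockwise positive, about the vertical axis of swivel_base, range -1.6 to 0.45. 0 = pointer at the red mark. Clicks into a notch every 15 degrees (0.2618), 0 is a notch; 2 to 4 N at the handle passes a click; a spring pulls it into the nearest notch when let go. Starts 2 to 5 clicks short of 0 (negative). Cannot turn while the lock lever is upright.
- swivel_handle (a point): Grip point of the turntable's upright round wooden handle: 20 mm in diameter, from 49 to 119 mm above the bench, this point on its axis at 95 mm. It lies 115 mm from the swivel axis, at 130 degrees in swivel_base when joint swivel is 0, and turns with the turntable.
- red_mark (a point): Centre of the red mark on the base's rim, 94 mm from the axis, 21 mm above the bench.
- pointer_tip (a point): Tip of the yellow pointer of the turntable, 104 mm from the axis, 40 mm above the bench; in line with red_mark, seen from above, when joint swivel is 0.
- lock_lever (a joint): Lock lever, level hinge 30 mm above the bench, 115 mm from the swivel axis, at 255 degrees in swivel_base. 0 = leaning 45 degrees outward from the axis (open, starts at 0 to 0.12); 0.785 = upright at its stop, locked: its dog drops between pins of the turntable, only possible in a notch. Push the knob inward, towards the swivel axis, with about 1.5 N. It stays where left.
- lever_knob (a point): Centre of the red ball (26 mm in diameter) at the end of the lock lever, 82 mm from its hinge: about 88 mm above the bench and 173 mm from the swivel axis when open, 112 mm above the bench and 115 mm from the axis when upright. The stem below the ball is 10 mm thick.
- cradle (a point): Sloping steel bed on the turntable, 150 x 64 mm, 30 degrees. Origin: centre of its top face, on the swivel axis, 112 mm above the bench; x up the slope, z out of the bed. At swivel 0 x lies over swivel_base's x: low end towards the robot. At the low end a foot stop 14 mm high, face at x = -70 mm; two cheeks 8 mm high, x -70 to -46 mm, 44 mm apart. A blank let go may stay put or slide down to the stop.
- blank: Steel knife blank, 150 x 30 x 6 mm, about 0.2 kg, flat on the bench. Origin: centre of its underside; x along it towards the point, z up. Square end with three dark rivet holes at x = -75 mm; full width to x = +28 mm, then tapering to the point. Centre of mass x = -12 mm. Well placed, its origin is at about x 5, y 0, z 0 mm in the cradle's frame, x axes in line.
- blank_point (a point): The point of the blank: x = 75, y = -10, z = 3 mm in its frame.
- bar: Copper-coloured flat bar with two square ends, 150 x 30 x 8 mm, lying on the bench near the blank; not to be moved. Origin: centre of its underside.
- hammer: Hammer, 260 mm long, lying on the bench; not to be moved. Origin: under the middle of its length.
- jar: Jar, 68 mm across and 85 mm high, standing on the bench; not to be moved. Origin: centre of its foot.
Things that resemble listed ones, but are neither listed nor needed, are in the scene too. There is more than one size of the blank; the job needs the middle-sized.

How it is judged:
On the way, in this order (a step that is already met when the one before it is completed fails the run):
1. the pointer stands at the red mark, in its notch, the lever still open (value of joint swivel between -0.06 and 0.06 rad and velocity of joint swivel between -0.1 and 0.1 rad/s and value of joint lock_lever below 0.4 rad), for 0.2 s.
2. the lock lever is upright with the pointer at the red mark (value of joint swivel between -0.06 and 0.06 rad and value of joint lock_lever above 0.68 rad), for 0.2 s.
3. the blank lies on the cradle (angle between the z axis of blank and the z axis of cradle, either way round below 0.1 rad and distance between blank and cradle below 0.03 m), for 0.2 s.
At the end, for the whole second after the job is handed in: Swivel within 0.06 rad of the red mark; lock lever upright (over 0.68 rad); blank released, at rest, flat on the cradle bed (0.07 rad), lengthwise (0.2 rad), point uphill, square end within 8 mm of the foot stop, within 12 mm of the bed's centre line (all of step 2 and angle between the z axis of blank and the z axis of cradle, either way round below 0.07 rad and angle between the x axis of blank and the x axis of cradle, either way round below 0.2 rad and x of blank_point in the frame of cradle above 0.06 m and x of blank in the frame of cradle between -0.002 and 0.013 m and y of blank in the frame of cradle between -0.012 and 0.012 m and linear speed of blank below 0.02 m/s and contact force between the fingers and blank below 0.1 N); the robot touches nothing.
It fails at once if the bar, the hammer or the jar is moved by more than 25 mm (distance of any of bar, hammer, jar from where it was at the start of the episode above 0.025 m).
It fails at once if the blank is dropped or thrown (moves at over 0.7 m/s with no finger on it) (linear speed of blank above 0.7 m/s and contact force between the fingers and blank below 0.3 N).
It also fails if it takes over 58 s, if anything falls off the work surface, if the arm or the gripper's body presses on something with over 40 N, if the wrist force passes 120 N, or if a joint passes its speed limit or range.

## Working session

There is one attempt and no reset: what is moved stays moved. The work goes in short steps, each a Python script; the robot and the scene stay as the last script left them, time stands still between calls to the robot, and variables do not carry over. Pictures are saved under pics/ and viewed, about 8 in all and at most 12, crops included, and the job is handed in when it is done.

```bash
mkdir -p pics; ls; cat > h.py <<'E'
import numpy as np, cv2
from scipy.spatial.transform import Rotation as Ro
from bench import *
def snap(name):
    p,q=np.array(read_tool_pos()),np.array(read_tool_rot())
    c=camera(name)
    if name=="wrist":
        M=np.array(c["mount"]); Rt=Ro.from_quat(q).as_matrix()
        c["Rw"]=Rt@M[:3,:3]; c["o"]=Rt@M[:3,3]+p
    else:
        R=np.array(c["R"]); c["Rw"]=R.T; c["o"]=-R.T@np.array(c["t"])
    return c
def ray(c,uv):
    K=np.array(c["intrinsics"]); k=c["k1"]
    d=np.array([(uv[0]-K[0,2])/K[0,0],(uv[1]-K[1,2])/K[1,1]]); s=d.copy()
    for _ in range(20): s=d/(1+k*(s@s))
    return c["Rw"]@np.array([s[0],s[1],1.])
def onz(c,uv,z):
    r=ray(c,uv); return c["o"]+r*(z-c["o"][2])/r[2]
def two(c1,u1,c2,u2):
    a=[(c["o"],ray(c,u)/np.linalg.norm(ray(c,u))) for c,u in((c1,u1),(c2,u2))]
    P=[np.eye(3)-np.outer(d,d) for _,d in a]
    x=np.linalg.solve(P[0]+P[1],P[0]@a[0][0]+P[1]@a[1][0])
    return x,[np.linalg.norm(P[i]@(x-a[i][0])) for i in(0,1)]
def proj(c,X):
    K=np.array(c["intrinsics"]); x=c["Rw"].T@(np.array(X)-c["o"]); s=x[:2]/x[2]; s=s*(1+c["k1"]*(s@s))
    return np.array([K[0,0]*s[0]+K[0,2],K[1,1]*s[1]+K[1,2]])
def save(c,name): cv2.imwrite("pics/"+name,cv2.cvtColor(c["pixels"],cv2.COLOR_RGB2BGR))
def down(yaw): # tool pointing down, jaw-opening axis at world angle yaw
    x=np.array([np.cos(yaw),np.sin(yaw),0]); z=np.array([0,0,-1.]); return Ro.from_matrix(np.c_[x,np.cross(z,x),z]).as_quat()
E
python3 - <<'E'
from h import *
import pickle
d={}
for n in("scene","side","wrist"):
    c=snap(n); save(c,n+"0.png"); d[n]=c; print(n,c["o"].round(3),c["Rw"][:,2].round(2),c["k1"])
pickle.dump(d,open("c0.pkl","wb"))
print(read_tool_rot(),read_time(),ctrl.tips_ahead)
E
```

```text
pics
scene [ 0.851 -0.443  0.814] [-0.39  0.43 -0.82] -0.1184339048009621
side [ 0.385 -0.743  0.817] [ 0.12  0.69 -0.71] -0.0701557230364532
wrist [0.525 0.084 0.373] [-0.   -0.32 -0.95] -0.046248759936588106
[ 9.99999884e-01  1.06884751e-05 -4.74519304e-04 -8.34691605e-05] 0.15 0.025
```

View pics/scene0.png

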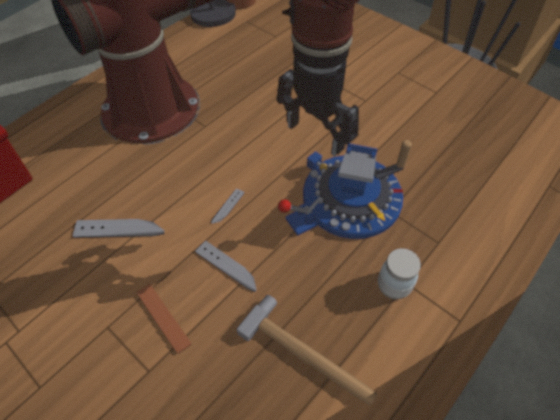

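View pics/side0.png

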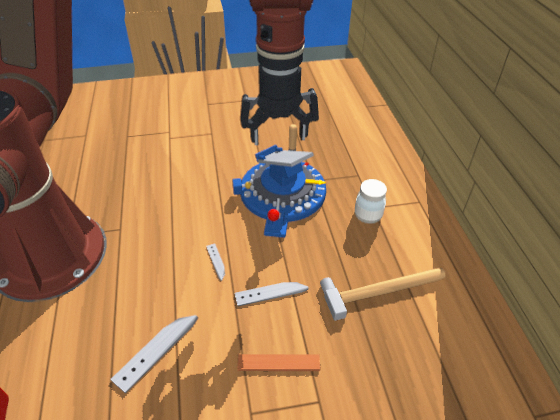

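Scene view: three blanks, large at (118,229), small at (228,206) and middle at (228,266). The bar is at (165,320), the knob at (285,206), the handle at (404,153), the pointer at (378,213), and the red mark at about (398,190). In the side view, the middle blank is at (272,293). I choose the middle blank and will check it in a crop.

```bash
python3 - <<'E'
from h import *
import pickle
d=pickle.load(open("c0.pkl","rb"))
from scipy.optimize import least_squares
out={}
for n in("scene","side"):
    c=d[n]; hsv=cv2.cvtColor(c["pixels"],cv2.COLOR_RGB2HSV)
    def m(lo,hi): return cv2.inRange(hsv,lo,hi)
    masks={"red":m((0,190,110),(6,255,255))|m((174,190,110),(180,255,255)),"yellow":m((20,190,150),(32,255,255))}
    for k,mm in masks.items():
        N,_,st,ce=cv2.connectedComponentsWithStats(mm)
        print(n,k,[(st[i,4],ce[i].round(1).tolist(),st[i,:4].tolist()) for i in range(1,N) if st[i,4]>8])
    b=m((105,130,40),(125,255,255)); box=(270,130,420,250) if n=="scene" else (215,140,340,245)
    z=np.zeros_like(b); z[box[1]:box[3],box[0]:box[2]]=b[box[1]:box[3],box[0]:box[2]]
    ys,xs=np.nonzero(z); P=np.array([onz(c,(x,y),.02)[:2] for x,y in zip(xs,ys)])
    h=cv2.convexHull(P.astype(np.float32)[:,None])[:,0]
    # circle of known radius, robust
    f=lambda q:np.hypot(h[:,0]-q[0],h[:,1]-q[1])-.108
    r=least_squares(f,np.median(P,0),loss="cauchy",f_scale=.002); print(n,"centre",r.x.round(4),"near",np.sum(abs(r.fun)<.003),len(h)); out[n]=r.x
    # blank
    g=m((0,0,70),(180,70,255)); 
    N,l,st,ce=cv2.connectedComponentsWithStats(g)
    u=(228,266) if n=="scene" else (272,293)
    i=l[u[1],u[0]]; 
    if i:
        cn=max(cv2.findContours((l==i).astype(np.uint8),0,1)[0],key=cv2.contourArea)[:,0]
        W=np.array([onz(c,p,.006)[:2] for p in cn.astype(float)]).astype(np.float32)
        print(n,"blank",st[i],cv2.minAreaRect(W)); out[n+"b"]=W
pickle.dump(out,open("o.pkl","wb"))
def crop(c,x0,y0,w,h,s): return cv2.resize(cv2.cvtColor(c["pixels"],4)[y0:y0+h,x0:x0+w],None,fx=s,fy=s,interpolation=2)
A=np.hstack([crop(d["scene"],270,125,155,125,2.55)[:318,:395],crop(d["side"],215,115,155,125,2.55)[:318,:395]])
B=np.hstack([crop(d["scene"],180,180,145,100,2.75)[:275,:395],crop(d["side"],190,230,145,100,2.75)[:275,:395]])
cv2.imwrite("pics/crop1.png",np.vstack([A,B]))
E
```

```text
scene red [(np.int32(20), [1.2, 130.9], [0, 128, 4, 7]), (np.int32(48), [285.3, 204.2], [281, 200, 9, 10])]
scene yellow [(np.int32(9), [375.6, 210.4], [374, 208, 5, 5])]
scene centre [0.5557 0.1023] near 15 27
scene blank [ 195  241   62   51 1075] ((0.47742581367492676, -0.18742704391479492), (0.15094038844108582, 0.03440634533762932), 5.000656604766846)
side red [(np.int32(104), [273.0, 214.3], [268, 209, 11, 12]), (np.int32(197), [2.9, 403.8], [0, 388, 9, 32])]
side yellow [(np.int32(58), [314.1, 181.4], [306, 179, 20, 5])]
side centre [0.5538 0.1017] near 10 23
side blank [235 282  73  24 937] ((0.4766447842121124, -0.18877723813056946), (0.14998041093349457, 0.03420814871788025), 4.300200462341309)
```

View pics/crop1.png

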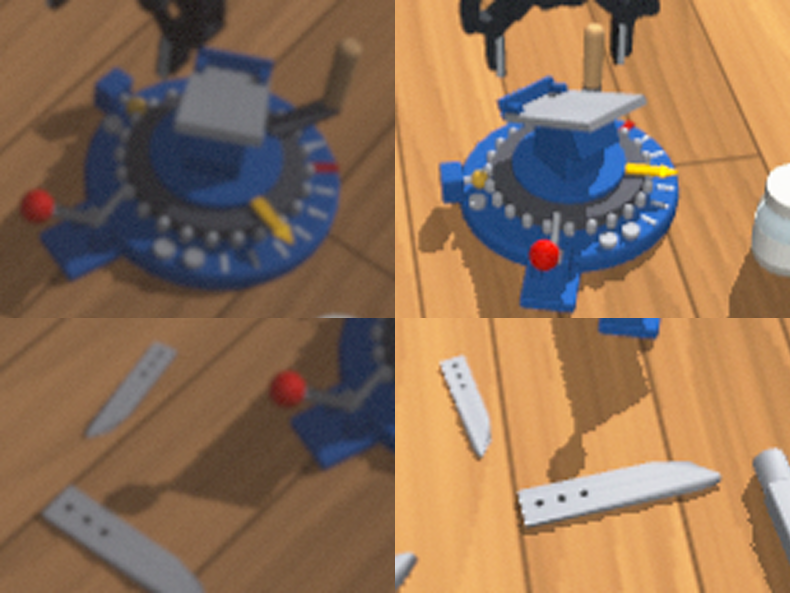

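Crop: the middle blank has three rivet holes at its low-x end and its point towards +x. It measures 150 x 34 mm in both views, so the choice is confirmed. From the crop I read the pointer tip at scene (384,219) / side (325,182), the red mark at (398,191) / (307,164), and the handle top at (406,142) / (293,126).

```bash
python3 - <<'E'
from h import *
import pickle
d=pickle.load(open("c0.pkl","rb")); s,e=d["scene"],d["side"]
C=np.array([.5548,.1020])
for n,a,b in (("tip",(384.5,219),(324.8,182)),("mark",(398.2,190.9),(306.8,164)),("hand",(406.5,141.5),(293.4,126)),("knob",(285.3,205.5),(273,214.3))):
    X,r=two(s,a,e,b); v=X[:2]-C; print(n,X.round(4),np.round(r,4),"r",np.hypot(*v).round(4),"deg",np.degrees(np.arctan2(v[1],v[0])).round(1))
q=read_joint_pos()
print(planner.inverse_kinematics([.55,.2,.18],down(0)),planner.inverse_kinematics([.477,-.188,.2],down(np.pi/2)))
E
```

```text
tip [0.6544 0.0795 0.0422] [0.0007 0.0007] r 0.1021 deg -12.7
mark [0.6312 0.1702 0.0268] [0.0001 0.0001] r 0.1024 deg 41.7
hand [0.6012 0.2135 0.1208] [0.0016 0.0016] r 0.1207 deg 67.4
knob [ 0.5046 -0.0493  0.0865] [0.0002 0.0002] r 0.1594 deg -108.3
[ 0.22388125  0.45444754 -0.11526395  1.00108484  0.          1.79467758] [-0.51810454  0.30725179 -0.28461574  0.9789288   0.         -0.51810454]
```

The knob and mark radii show that my centre is biased. The lever bracket contaminates the rim hull, so I'll fit the axis, yaw and click number to the triangulated points instead.

```bash
python3 - <<'E'
from h import *
from scipy.optimize import least_squares
P=np.array([[.6544,.0795],[.6312,.1702],[.6012,.2135],[.5046,-.0493]])
for k in range(2,6):
    def f(q):
        s=-k*np.pi/12; a=q[2]+np.radians([45,45,130,255])+np.array([s,0,s,0])
        r=np.array([.104,.094,.115,.115+.082*np.sin(np.pi/4-q[3])])
        return np.r_[(q[:2]+(np.c_[np.cos(a),np.sin(a)]*r[:,None])-P).ravel(),(q[3]-.05)*.03]
    r=least_squares(f,[.555,.105,0,.05]); print(k,r.x.round(4),np.degrees(r.x[2]).round(1),(r.fun*1e3).round(1))
    q=r.x
    print("  handle goal",(q[:2]+.115*np.array([np.cos(q[2]+np.radians(130)),np.sin(q[2]+np.radians(130))])).round(3))
E
```

```text
2 [ 0.5693  0.0973 -0.2358  0.1826] -13.5 [ 18.9  20.5  18.3 -23.8 -24.8  -1.4 -12.4   4.7   4. ]
  handle goal [0.518 0.2  ]
3 [ 0.5629  0.1029 -0.1461  0.1427] -8.4 [ 11.4   8.3   7.1 -11.2 -11.7   1.3  -6.8   1.6   2.8]
  handle goal [0.503 0.201]
4 [ 0.5574  0.1095 -0.0591  0.0848] -3.4 [ 1.7 -2.8 -3.5  1.7  1.9  1.6 -0.1 -0.5  1. ]
  handle goal [0.489 0.202]
5 [0.5531 0.1169 0.0232 0.0111] 1.3 [-10.1 -12.5 -13.2  14.7  15.6  -0.9   7.7  -1.3  -1.2]
  handle goal [0.477 0.203]
```

The k = 4 fit is clean: axis (0.557, 0.110), yaw −3.4°, residuals under 4 mm. Next I grasp the handle with the jaws along the tangent, turn it in small arcs, and let go.

```bash
cat >> h.py <<'E'
C=np.array([.5574,.1095]); YAW=np.radians(-3.4)
def hp(s): a=YAW+np.radians(130)+s; return C+.115*np.array([np.cos(a),np.sin(a)]), a-np.pi/2
E
python3 - <<'E'
from h import *
s0=-np.pi/3
p,y=hp(s0)
eoat.move_gripper(.7)
ctrl.movep([*p,.19],down(y)); print(read_joint_pos())
ctrl.movel([*p,.101],.15)
eoat.move_gripper(0,30); print("gap",read_finger_gap(),read_contact_force())
for i in range(1,9):
    p,y=hp(s0+i*np.pi/24+(.02 if i==8 else 0)); ctrl.movel([*p,.101],.08,down(y))
    if i%2==0: print(i,read_time(),np.round(read_contact_force(),1),np.round(read_tool_pos(),3))
eoat.move_gripper(.6); 
p=read_tool_pos(); ctrl.movel([p[0],p[1],.2],.2)
ctrl.hold(.3)
c=snap("scene"); e=snap("side"); print(read_time(),read_joint_pos())
f=lambda c,x,y:cv2.resize(cv2.cvtColor(c["pixels"],4)[y:y+145,x:x+155],None,fx=2.5,fy=2.5,interpolation=2)
cv2.imwrite("pics/t1.png",np.hstack([f(c,270,115),f(e,215,110)]))
E
```

```text
[ 2.27529738e-01  5.49041056e-01  7.13082558e-02  1.09310764e+00
 -4.38498099e-04  2.20602727e+00]
gap 0.22326237509685284 [-1.25235679  1.09332185  5.68095701]
2 3.3417 [-0.8  2.   7.9] [0.574 0.224 0.102]
4 4.025 [-3.   4.3  7.1] [0.544 0.225 0.102]
6 4.7083 [-3.3  5.1  9. ] [0.515 0.217 0.102]
8 5.4167 [-4.9  6.9  9.4] [0.487 0.202 0.102]
6.8667 [ 2.51215488e-01  3.33039218e-01 -2.48546417e-01  9.90079171e-01
 -1.58047923e-06  1.16327718e+00]
```

View pics/t1.png

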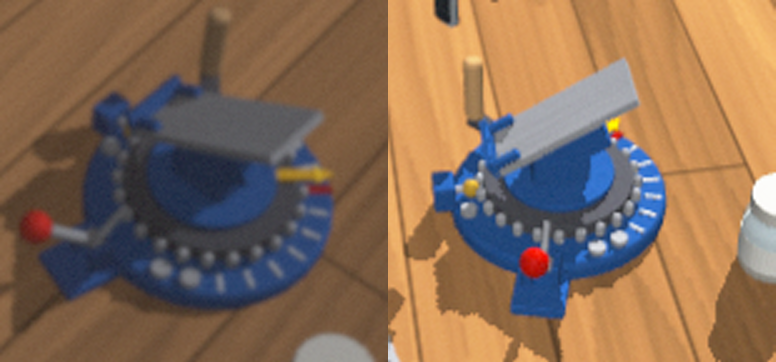

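The pointer is now in line with the red mark, as seen in the scene crop (331,174) above (318,187), and the lever is still open. Next I close the fingers and push the knob inward, watching the force.

```bash
python3 - <<'E'
from h import *
c=snap("scene"); a=YAW+np.pi/4
print("tip exp",proj(c,[*(C+.104*np.array([np.cos(a),np.sin(a)])),.04]),"seen 402.4 184.6")
a=YAW+np.radians(255); u=np.array([np.cos(a),np.sin(a)]); q=down(a+np.pi/2)
p=read_tool_pos(); ctrl.movel([p[0],p[1],.25],.25)
ctrl.movep([*(C+.215*u),.22],q)
eoat.move_gripper(0)
ctrl.movel([*(C+.215*u),.098],.2)
f0=np.array(read_contact_force())
ctrl.movel([*(C+.165*u),.098],.1)
for r in np.arange(.160,.128,-.003):
    ctrl.movel([*(C+r*u),.098],.06)
    f=np.array(read_contact_force())-f0; F=f[:2]@u
    print(round(r,3),F.round(1),np.round(read_tool_pos()[:2],4))
    if F>9: break
ctrl.movel([*(C+.20*u),.098],.2); ctrl.movel([*(C+.20*u),.25],.25)
# over the blank for a close look
ctrl.movep([.47,-.2,.22],down(np.radians(94.6)))
eoat.move_gripper(.7); print(read_joint_pos())
c=snap("scene"); e=snap("side"); w=snap("wrist"); print(read_time())
save(w,"w1.png")
f=lambda c,x,y:cv2.resize(cv2.cvtColor(c["pixels"],4)[y:y+145,x:x+155],None,fx=1.7,fy=1.7,interpolation=2)
m=np.vstack([f(c,270,115),f(e,215,110)]); W=cv2.resize(cv2.cvtColor(w["pixels"],4),(500,375))
W=cv2.copyMakeBorder(W,0,m.shape[0]-375,0,0,0); cv2.imwrite("pics/t2.png",np.hstack([m,W]))
import pickle; pickle.dump(w,open("w1.pkl","wb"))
E
```

```text
tip exp [403.16262172 185.67036845] seen 402.4 184.6
0.16 0.3 [ 0.5068 -0.0422]
0.157 -0.1 [ 0.5079 -0.0394]
0.154 0.2 [ 0.5089 -0.0364]
0.151 1.2 [ 0.5098 -0.0335]
0.148 -0.3 [ 0.5107 -0.0307]
0.145 -0.4 [ 0.5117 -0.0279]
0.142 0.3 [ 0.5126 -0.025 ]
0.139 2.5 [ 0.5135 -0.0224]
0.136 15.1 [ 0.5137 -0.0218]
[-5.45520394e-01  2.87789930e-01 -2.56075205e-01  1.02679656e+00
  1.71953541e-05 -6.25748398e-01]
16.4917
```

View pics/t2.png

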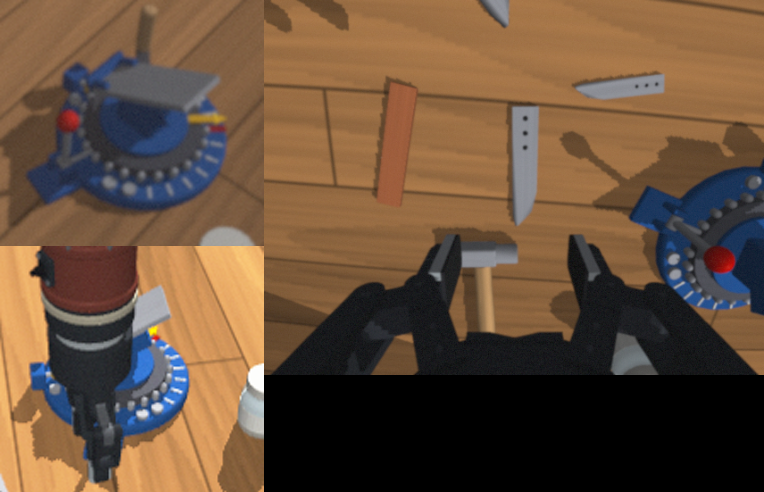

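The lever is upright: the knob is at scene crop (68,120) and the push force rose at the stop at r = 136 mm. The wrist view shows the middle blank at (525,165) in the composite, holes away from the hammer and point towards it. Next I measure the blank in this wrist picture and check the knob.

```bash
python3 - <<'E'
from h import *
import pickle
w=pickle.load(open("w1.pkl","rb"))
def m(c,lo,hi): return cv2.inRange(cv2.cvtColor(c["pixels"],cv2.COLOR_RGB2HSV),lo,hi)
g=m(w,(0,0,70),(180,70,255)); N,l,st,ce=cv2.connectedComponentsWithStats(g)
u=(int((525-264)*1.12),int(160*1.12)); i=l[u[1],u[0]]; print(st[i],ce[i])
cn=max(cv2.findContours((l==i).astype(np.uint8),0,1)[0],key=cv2.contourArea)[:,0].astype(float)
W=np.array([onz(w,p,.006)[:2] for p in cn]).astype(np.float32); r=cv2.minAreaRect(W); print(r)
o=pickle.load(open("o.pkl","rb"))
for n,V in(("w",W),("scene",o["sceneb"]),("side",o["sideb"])):
    a=np.radians(4.6); x=V@[np.cos(a),np.sin(a)]; y=V@[-np.sin(a),np.cos(a)]
    # edges in the full-width part
    s=(x>x.min()+.02)&(x<x.min()+.095); c=(y[s].min()+y[s].max())/2
    up=s&(y>c); lo=s&(y<c); print(n,"len",np.ptp(x).round(4),"wid",(np.median(y[up])-np.median(y[lo])).round(4),
      "slopes",np.degrees(np.polyfit(x[up],y[up],1)[0]).round(1),np.degrees(np.polyfit(x[lo],y[lo],1)[0]).round(1),
      "centre",((x.min()+x.max())/2*np.array([np.cos(a),np.sin(a)])+(np.median(y[up])+np.median(y[lo]))/2*np.array([-np.sin(a),np.cos(a)])).round(4))
s=snap("scene"); h=m(s,(0,190,90),(6,255,255))|m(s,(174,190,90),(180,255,255)); h[:,:290]=0;h[:,340:]=0
print("knob",cv2.connectedComponentsWithStats(h)[3][1:],proj(s,[*(C+.115*np.array([np.cos(YAW+np.radians(255)),np.sin(YAW+np.radians(255))])),.112]))
print(ctrl.tips_ahead,read_finger_gap())
E
```

```text
[ 277  118   31  135 3495] [291.25693848 179.14992847]
((0.476738840341568, -0.1870339959859848), (0.1505083590745926, 0.030993785709142685), 4.673781871795654)
w len 0.1505 wid 0.0295 slopes 0.3 0.3 centre [ 0.4767 -0.1869]
scene len 0.1509 wid 0.0318 slopes -0.3 0.5 centre [ 0.4775 -0.1876]
side len 0.1499 wid 0.0315 slopes -0.4 -0.6 centre [ 0.4766 -0.1888]
knob [[310.5        185.19565217]] [309.12432087 186.25734296]
0.025 0.6994608818086108
```

All three views agree on the blank: centre (0.477, −0.187), yaw 4.7°. The knob appears within 2 px of where it should be when upright. I pick the blank at its centre of mass after checking reach for the place pose, then stop above the cradle and look.

```bash
cat >> h.py <<'E'
RC=Ro.from_euler("ZY",[YAW,-np.pi/6]); OC=np.array([*C,.112]); BY=np.radians(4.7)
REL=Ro.from_euler("z",-BY)*Ro.from_quat(down(BY+np.pi/2))
def place(x,y,z,h): # TCP pose putting blank origin at x,y,z of cradle; h = TCP height over the underside
    return OC+RC.apply([x-.012,y,z+h]),(RC*REL).as_quat()
E
python3 - <<'E'
from h import *
for z in(.0,.08): print(planner.inverse_kinematics(*place(.008,0,z,.027)))
b=np.array([.4767,-.187])-.012*np.array([np.cos(BY),np.sin(BY)]); q=down(BY+np.pi/2)
eoat.move_gripper(.5)
ctrl.movep([*b,.10],q); ctrl.movel([*b,.032],.15)
f0=np.array(read_contact_force()); z=.032
while z>.019:
    z-=.001; ctrl.movel([*b,z],.05); f=np.array(read_contact_force())-f0
    if f[2]>3: break
print("touch",z,read_tool_pos()[2],f.round(1))
z=read_tool_pos()[2]+.0015
ctrl.movel([*b,z],.05)
eoat.move_gripper(0,50); print("gap",read_finger_gap(),(np.array(read_contact_force())-f0).round(1)); h=read_tool_pos()[2]
ctrl.movel([*b,z+.03],.1); ctrl.movel([*b,.22],.2); print("h",h,"gap",read_finger_gap(),(np.array(read_contact_force())-f0).round(2))
ctrl.movep(*place(.008,0,.09,h))
c=snap("scene"); e=snap("side"); w=snap("wrist"); print(read_time(),read_tool_pos())
f=lambda c,x,y:cv2.resize(cv2.cvtColor(c["pixels"],4)[y:y+145,x:x+155],None,fx=1.7,fy=1.7,interpolation=2)
m=np.vstack([f(c,270,95),f(e,215,90)]); W=cv2.resize(cv2.cvtColor(w["pixels"],4),(500,375))
W=cv2.copyMakeBorder(W,0,m.shape[0]-375,0,0,0); cv2.imwrite("pics/t3.png",np.hstack([m,W]))
E
```

```text
[ 0.11696733  0.1908756  -0.8497013   0.01335928 -0.08781107  0.15308255]
[ 1.36249373e-01 -4.51442996e-04 -8.24284376e-01  2.31660196e-01
 -9.73265190e-02  1.69925347e-01]
touch 0.022999999999999993 0.023203032154340074 [-0.5 -0.2  3.5]
gap 0.32943504237074095 [-1.1  0.8  4.1]
h 0.024924155100663124 gap 0.3298515762859992 [-0.82  0.54 -2.46]
23.5167 [0.49733842 0.11212613 0.20958598]
```

View pics/t3.png

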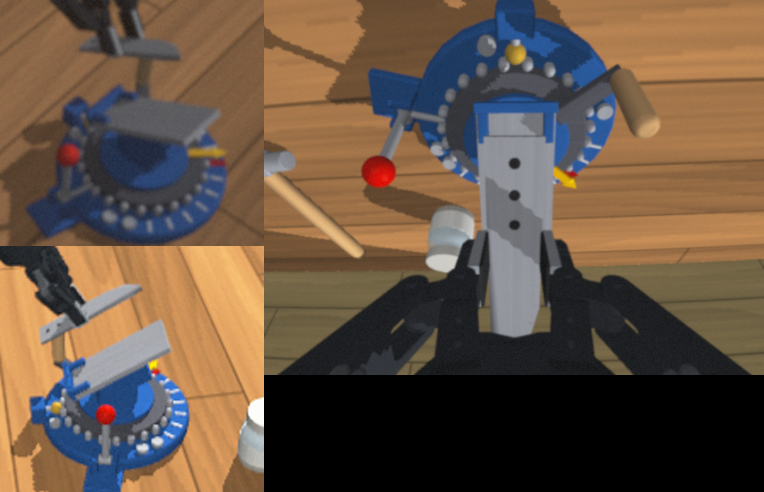

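The blank is held level with the bed and lengthwise, with the holes downhill. In the wrist view the cheeks' middle (517) lines up with the rivet line (514). Next I lower it until it touches, slide it gently to the stop, release and back off.

```bash
python3 - <<'E'
from h import *
h=.0249; n=RC.apply([0,0,1]); ux=RC.apply([1,0,0])
mv=lambda x,z,v: ctrl.movel(place(x,0,z,h)[0],v)
mv(.009,.012,.12); ctrl.hold(.2); f0=np.array(read_contact_force()); z=.012
while z>-.006:
    z-=.001; mv(.009,z,.04); f=np.array(read_contact_force())-f0
    if f@n>3: break
print("touch z",z,f.round(1),"n",(f@n).round(1),"x",(f@ux).round(1))
z+=.0005; mv(.009,z,.04); f1=np.array(read_contact_force()); x=.009
while x>-.001:
    x-=.001; mv(x,z,.04); f=np.array(read_contact_force())-f1
    if f@ux>4: break
print("stop x",x,"n",(f@n).round(1),"x",(f@ux).round(1),read_time())
x+=.0005; mv(x,z,.04)
eoat.move_gripper(.5); ctrl.hold(.2)
mv(x,z+.12,.15)
c=snap("scene"); e=snap("side"); w=snap("wrist"); print(read_time())
import pickle; pickle.dump((c,e,w),open("c2.pkl","wb"))
f=lambda c,x,y:cv2.resize(cv2.cvtColor(c["pixels"],4)[y:y+145,x:x+155],None,fx=1.7,fy=1.7,interpolation=2)
m=np.vstack([f(c,270,95),f(e,215,90)]); W=cv2.resize(cv2.cvtColor(w["pixels"],4),(500,375))
W=cv2.copyMakeBorder(W,0,m.shape[0]-375,0,0,0); cv2.imwrite("pics/t4.png",np.hstack([m,W]))
E
```

```text
touch z -3.469446951953614e-18 [-10.    0.6  12.4] n 15.8 x -2.5
stop x 0.007 n -1.5 x 4.1 28.2667
30.1083
```

View pics/t4.png

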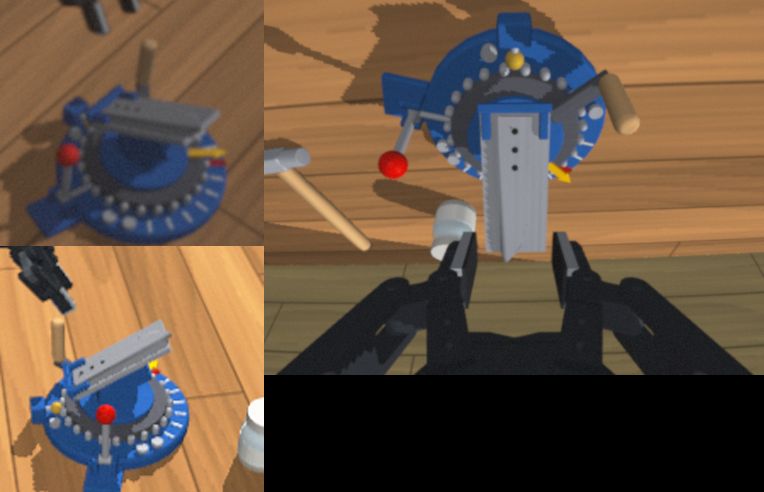

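The blank lies on the bed between the cheeks, holes at the foot and point uphill; the end is at about (515,113), right by the stop. The stop contact could have been friction, so I check the gap numerically using the rivet holes and the foot-stop edge.

```bash
python3 - <<'E'
from h import *
import pickle
w1=pickle.load(open("w1.pkl","rb")); c,e,w=pickle.load(open("c2.pkl","rb"))
def holes(im,x0,x1,y0,y1):
    g=cv2.cvtColor(im["pixels"],cv2.COLOR_RGB2GRAY)[y0:y1,x0:x1]; m=(g<80).astype(np.uint8)
    N,_,st,ce=cv2.connectedComponentsWithStats(m); return [ce[i]+[x0,y0] for i in range(1,N) if 6<st[i,4]<120]
b=np.array([.4767,-.187])
for u in holes(w1,280,305,121,175):
    v=onz(w1,u,.006)[:2]-b; print("pick",u.round(1),(Ro.from_euler("z",-BY).apply([*v,0])[:2]*1e3).round(1))
def bed(im,u,z):
    n=RC.apply([0,0,1]); o=OC+n*z; r=ray(im,u); p=im["o"]+r*((o-im["o"])@n)/(r@n); return RC.inv().apply(p-OC)*1e3
for u in holes(w,270,293,130,195): print("now",u.round(1),bed(w,u,.006).round(1))
x=slice(240,325)
big=cv2.resize(cv2.cvtColor(w["pixels"],4)[100:300,230:330],None,fx=6,fy=6,interpolation=2)[:600]
cv2.imwrite("pics/z.png",big)
for X,Z in((-.07,.014),(-.07,.0),(-.07,.006)): print("proj stop",X,Z,proj(w,OC+RC.apply([X,0,Z])).round(1))
E
```

```text
pick [292.4 132. ] [-61.3   0.3]
pick [292.2 148.6] [-44.3   0.4]
pick [292.1 164.6] [-27.4   0.4]
now [280.6 146.6] [-54.4   0.3   6. ]
now [280.7 167.6] [-37.4   0.4   6. ]
now [280.5 187.5] [-20.5   0.2   6. ]
proj stop -0.07 0.014 [280.2 127.6]
proj stop -0.07 0.0 [280.2 126.3]
proj stop -0.07 0.006 [280.2 126.8]
```

View pics/z.png

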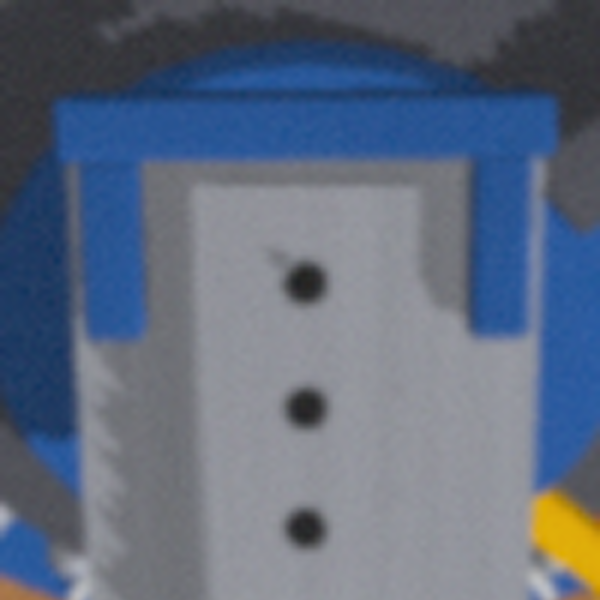

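The gap to the stop is about 3.4 mm (4.2 px), inside the 8 mm allowed. By the holes the blank is at x ≈ 7–8.4 mm, and it is central to 0.4 mm. One more check that it is at rest and the lock holds, then I hand in.

```bash
python3 - <<'E'
from h import *
import pickle
c,e,w=pickle.load(open("c2.pkl","rb")); ctrl.hold(.5); w2=snap("wrist"); s2=snap("scene")
roi=lambda i:cv2.cvtColor(i["pixels"],7)[110:270,220:335].astype(np.float32)
print("shift px",cv2.phaseCorrelate(roi(w),roi(w2)),np.round(read_contact_force(),2),read_finger_gap())
m=cv2.inRange(cv2.cvtColor(s2["pixels"],41),(0,190,90),(6,255,255)); m[:,:290]=0; m[:,340:]=0
print("knob px",np.argwhere(m).mean(0)[::-1])
ticket.job_done(); print(read_time())
E
```

```text
shift px ((-0.1695567173672643, -0.8649983058567869), 0.991857305765152) [ 1.13  0.32 -0.04] 0.5004140619661817
knob px [310.40909091 185.11363636]
the job is handed in; nothing more can be done
the job is handed in; nothing more can be done
```

The job is handed in, at about 31 s of the 58 s allowed; no verdict was reported.

I turned the cradle four clicks counter-clockwise to the red mark, pushed the lever upright and laid the middle-sized blank lengthwise on the cradle, point uphill. I let go and drew the gripper about 120 mm clear.

**Last checks that agreed:**
- **Pointer:** within about 1.3 px of where it should be at the red mark, checked before locking; later pictures look the same.
- **Lever:** the knob is within 2 px of its upright position, and the push force rose to 15 N at the stop.
- **Blank:** by the rivet holes it is at x ≈ 7 mm and y ≈ 0.3 mm in the cradle's frame.
- **Bar, hammer and jar:** I never reached near them and they look undisturbed in the pictures, but I did not measure their positions again.

**Checks that disagreed or were less clear:**
- **Gap at the foot stop:** the blank is not quite touching. The slide down stopped at 4 N, which was probably bed friction and not the stop. The close view shows a gap of about 3.4 mm, against about 2 mm from the holes; both are within the 8 mm allowed, so I left it.
- **Blank at rest:** two wrist pictures at least 0.5 s apart differ by 0.87 px (about 0.7 mm). I took this for the arm settling after its retreat, but did not check it separately.

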